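Close the filter box with its quarter-turn stud

TASK

Close the filter box: first lift the strip of glass off the cover's seat and put it down on a free spot of the table; then lay the cover on the seat and slide it fully home under the lip, so that its slot lies over the slot in the seat. Take the winged fastener from the wooden stand, line its cross-bar up with the slots, push it right down against the spring, turn it a quarter turn clockwise (seen from above) and let it spring up locked. Leave the pot, the tin, the tape roll and the other, round-knobbed fastener where they are.

Things in the scene. Friction and masses are not known exactly. Their poses are not given: they have to be found in the camera images.
- filter_box: Fixed grey box, 132 (x) x 230 (y) x 75 mm high; origin at the centre of its underside, z up. The cover's seat lies 66 mm up. Side walls (inner faces at x = +-60 mm) rise 9 mm above the seat. Seat: steel plate with the slot from y = -108 to -28 mm, then open between side ledges 12 mm wide. The -y end has no rim. With the cover home, its origin is at (0, 9, 66) mm here, axes as the box's.
- box_lip (a point): Middle of the lip's inner edge, at (0, 95, 77) mm in the box's frame, on the lip's underside. The lip covers the box from y = 95 to 115 mm, 77 to 82 mm high; under it a wall stops the cover's edge at y = 109 mm.
- box_slot (a point): Centre of the slot in the seat plate, on its top face, at (0, -59, 66) mm in the box's frame, axes as the box's. The slot is 46 mm long (y) and 17 mm wide (x), the plate 6 mm thick.
- box_spring (a point): Top of the unloaded spring plunger under the slot, at (0, -59, 60) mm in the box's frame. It pushes the fastener up with 3 N at first contact and 7 N when that is right down. Under the plate, stops let the cross-bar turn only clockwise (seen from above) and only 90 degrees; there a notch 3 mm deep and 19 mm wide in the plate's underside takes the bar as the spring lifts it.
- cover: Loose flat aluminium cover, 110 (x) x 200 (y) x 6 mm, 0.28 kg, origin at the centre of its underside, z up; starts flat on the table. Its +y edge goes under the box's lip: lay it flat some 25 mm short of home, then slide it along the box's +y to the stop.
- cover_handle (a point): Middle of the cover's handle bar, at (0, 10, 28) mm in the cover's frame: a dark bar 68 mm along x, 14 mm thick in y, from 20 to 36 mm above the cover's underside, on two posts.
- cover_slot (a point): Centre of the cover's slot at its underside, (0, -68, 0) mm in the cover's frame. The slot is 54 mm long (y), 24 mm wide (x).
- wing_stud: The quarter-turn fastener to use, upright in the stand, 60 mm high, 0.12 kg; origin at the centre of its underside, z up. From below: steel cross-bar 40 (y) x 12 (x) x 8 mm, shank 12 mm diameter and 17 mm long, flange 60 mm diameter (25 to 30 mm up), black wing parallel to the bar. Right down, its origin is 47 mm above the box's; locked, 52 mm (flange 5 mm above the cover).
- stud_wing (a point): Middle of the wing, 47 mm above the fastener's underside; the wing is 64 mm long (y), 14 mm thick (x) and stands 30 to 60 mm up. Grip it across its thickness. The bar fits the slots either way round.
- knob_stud: The other loose fastener in the stand, of the same size but with a round ridged black knob 44 mm diameter and 26 mm high instead of a wing. It must stay there. Origin at the centre of its underside.
- stud_stand: Fixed wooden stand, 84 (x) x 190 (y) x 45 mm high, origin at the centre of its underside. Its top has two slots 46 (y) x 18 (x) mm at y = -45 and +45 mm, in which the fasteners hang by their flanges, either one in either slot, origins 20 mm above the table; lift them straight up at least 30 mm.
- glass_strip: Loose strip of pale glass, 26 (x) x 88 (y) x 13 mm, 0.06 kg, origin at the centre of its underside; it lies flat on the box's seat across the slot.
- pot: Loose grey crusted pot, 92 x 104 x 89 mm high, a bystander; origin at the centre of its underside.
- tin: Loose food tin, 76 mm diameter, 58 mm high, a bystander; origin at the centre of its underside.
- tape: Loose roll of tape lying flat, 104 mm diameter, 25 mm high, a bystander; origin at the centre of its underside.
There are look-alikes about, which are no part of the job. What is shaped like the wing_stud but yellow is not meant.

How it is judged (in metres and radians):
On the way, in this order (a step that is already met when the one before it is completed fails the run):
1. the glass strip lies on the table (height (world z) of glass_strip below 0.012 m), for 0.2 s.
2. the cover lies on the seat, home under the lip (y of cover in the frame of filter_box between 0.004 and 0.014 m and x of cover in the frame of filter_box between -0.0065 and 0.0065 m and z of cover in the frame of filter_box between 0.063 and 0.069 m and angle between the z axis of cover and the z axis of filter_box, either way round below 0.03 rad), for 0.2 s.
3. the winged fastener is pushed down through both slots (horizontal distance between wing_stud and box_slot below 0.006 m and z of wing_stud in the frame of filter_box below 0.0497 m), for 0.02 s.
At the end, for the whole second after the job is handed in: Strip on the table (under 12 mm up); cover flat on the seat, within 5 mm of home (6.5 mm sideways); winged fastener in the slot (6 mm, tilt under 0.12 rad), turned at least 77 degrees from the slot and sprung up into its notch (origin 50.2 to 53.5 mm above the box's); all at rest (all of step 2 and height (world z) of glass_strip below 0.012 m and horizontal distance between wing_stud and box_slot below 0.006 m and z of wing_stud in the frame of filter_box between 0.0502 and 0.0535 m and angle between the y axis of wing_stud and the y axis of filter_box, either way round above 1.35 rad and angle between wing_stud's own z axis and vertical below 0.12 rad and linear speed of each of glass_strip, cover, wing_stud below 0.02 m/s); the robot touches nothing.
It fails at once if the grey pot is moved by more than 25 mm (distance of pot from where it was at the start of the episode above 0.025 m).
It fails at once if the tin is moved by more than 25 mm (distance of tin from where it was at the start of the episode above 0.025 m).
It fails at once if the tape roll is moved by more than 25 mm (distance of tape from where it was at the start of the episode above 0.025 m).
It fails at once if the round-knob fastener is moved by more than 25 mm (distance of knob_stud from where it was at the start of the episode above 0.025 m).
It also fails if it takes over 72 s, if anything falls off the work surface, if the arm or the gripper's body presses on something with over 40 N, if the wrist force passes 120 N, or if a joint passes its speed limit or range.

ROBOT

A 7-joint arm with a two-finger parallel gripper is mounted at the origin on a cart in front of the work surface, level with it; the furniture and walls round the work are solid. World frame = base frame: x ahead of the robot, y to its left, z up, the work surface at z = 0. Lengths are in m, angles in degrees, forces in N, time in s.
With the tool pointing down it reaches from about 0.4 to 0.85 m from the base axis. Payload 10.4 kg.
Tool frame: the origin (TCP) lies on the centre line of the jaws, within the pads' length; the fingertips stand 17 mm ahead of it and the grasp point (between the pads) lies 2 mm behind it; z points along the fingers, y is the line along which they close (so a half turn about z gives the same grasp; the last joint's range is limited). The gripper opens to 85 mm and grips with 20 to 120 N. Pads are 22 mm wide; open, the fingers measure 114 mm over their backs; the gripper's body (76 mm by 85 mm) begins 54 mm behind the grasp point. The pads swing forward as they close: fully open they stand 13 mm farther back than shut.
Start: joints at [-78.53, 19.034, -3.707, 83.658, 1.238, 77.344, -5.071], TCP at [0.138, 0.61, 0.248] pointing down, gripper open.
Joint ranges: [-148.97, 148.97], [-28.65, 121.19], [-84.17, 76.75], [9.2, 138.47], [-72.65, 252.65], [3.7, 117.97], [-149.18, 149.18]. Speed limits (degrees/s): [127.2, 127.2, 159.86, 159.86, 180, 180, 180].

INTERFACE

Orientations are given as a 3x3 rotation matrix whose columns are the frame's x, y, z axes.
In Python, from station import monitor, camera, camera_info, order, look_for, outline_of gives the robot as it stands. The module is installed in compiled form; this text tells all that it offers.
- The arm moves only by the tool arm_command, never from a script. Its argument "commands" is text: rows parted by semicolons, each of 7 numbers parted by spaces: the shift along the world's x, y, z in mm, then the turn, a rotation vector about the world's x, y, z in degrees, then the gripper command: -1 is fully open, 1 is shut, values between are in proportion. In form: tx ty tz rx ry rz claw; .... A call has 1 to 20 rows; each row shifts and turns the commanded pose from where the row before left it; what a row does not reach is not made up. A row lasts 1/12 s, in which the tool goes at most 41.7 mm and 7.16 degrees, less where a joint would pass 70% of its speed; a pose out of reach is approached as far as the arm can. A call with a gripper value outside its range is refused whole. The fingers move at their own pace and stop on an object; "force" is the grip in N (left out, the last holds). Time passes only in rows, so rows that do not move let the fingers close. It gives the time, the measured TCP pose, the force, the opening and the grip force at its end, in the units of the state.
- monitor.get_obs(): the state, without advancing time (a new reading comes with each control period).
- camera(name): name is "scene" or "top"; returns the picture (400x640x3 uint8, blue, green, red); there is no depth.
- camera_info(name): a dict with "mtx" (3x3 intrinsics, pixels), "dist" ([k1, k2, p1, p2, k3] as OpenCV has them; the pictures are not rectified), "extrinsics" (4x4, takes a point from camera to world coordinates). Camera axes: x right, y down, z forward; pixel columns grow to the right and rows downward; lengths in m; the calibration is good to about 2 mm. A picture is of the moment at which its call begins. camera_info takes no time and is no camera call.
- order.close_job(): hands the job in; it is judged then, once.
Trained networks look in the newest picture that a camera, given by its name, has taken for a name from the list of things; names that differ only in an ending like _2 or _b are one class to them, and where a whole thing is asked for, a point or a joint stands for the part that bears it (a point fixed in the world has none). Each returns a list of dicts, best first, with "score" (0 to 1); they miss things now and then, are a little off and sometimes report something else, mostly with a low value. They report only what shows in the picture. A call takes as long as a camera call. They do not tell look-alikes from the thing itself.
- look_for(camera, thing): "extent" ([left, top, width, height] in pixels, round what is visible of it).
- outline_of(camera, thing): "mask" (400x640 bool, what is visible of it) and "extent" ([left, top, width, height] in pixels, round what is visible of it).
The state is a dict: "t": time; "joints": joint angles; "qvel": joint speeds; "effort": joint torques, N m; "eef_pos": TCP position; "eef_rot": TCP orientation; "force": force on the tool from outside, world axes, zero at the start; "moment": the same for the moment, N m; "opening": finger opening in m; "grip_force": force on a finger pad.
Only numpy, scipy, OpenCV 4.12 (cv2) and the standard library are available. Lean on these libraries where they do the work, as an engineer would, in place of code of your own. Each camera call takes 0.05 s, during which the arm holds its last target. There are 200 camera calls.

## Working session

There is one attempt and no reset: what is moved stays moved. The work goes in short steps, Python scripts to look and compute and a tool call to move; the robot and the scene stay as the last step left them, time stands still between calls to the robot, and variables do not carry over. Pictures are saved under pics/ and viewed, at most 10 in all, crops included, and the job is handed in when it is done.

Besides the shell and the picture viewer there is one more tool, called after "Call:" as name(argument=value, ...) on one line, values as JSON. arm_command: Moves the arm, as the interface text tells. Its arguments: {"type":"object","properties":{"commands":{"type":"string"},"force":{"type":"number"}},"required":["commands"]}

```bash
mkdir -p pics
cat > h.py <<'E'
import numpy as np, cv2
from station import monitor, camera, camera_info, order, look_for, outline_of
def ray(cam,uv):
    i=camera_info(cam); K=np.array(i["mtx"]);d=np.array(i["dist"]);T=np.array(i["extrinsics"])
    p=cv2.undistortPoints(np.array(uv,float).reshape(-1,1,2),K,d).reshape(-1,2)
    return T[:3,3], np.c_[p,np.ones(len(p))]@T[:3,:3].T
def at_z(cam,uv,z):
    o,r=ray(cam,uv); return o+r*((z-o[2])/r[:,2])[:,None]
def proj(cam,P):
    i=camera_info(cam); T=np.linalg.inv(np.array(i["extrinsics"]))
    return cv2.projectPoints(np.array(P,float).reshape(-1,3),cv2.Rodrigues(T[:3,:3])[0],T[:3,3],np.array(i["mtx"]),np.array(i["dist"]))[0].reshape(-1,2)
E
python3 - <<'E'
from h import *
for c in("top","scene"):
    cv2.imwrite(f"pics/{c}0.png",camera(c)); i=camera_info(c); print(c,np.round(i["extrinsics"],3).tolist(),np.round(i["mtx"],0).tolist())
    for t in("filter_box","cover","cover_handle","wing_stud","knob_stud","stud_stand","glass_strip","pot","tin","tape"):
        print(t,[(round(d["score"],2),np.round(d["extent"]).tolist()) for d in look_for(c,t)[:3]])
o=monitor.get_obs();print(o["t"],o["eef_pos"],o["eef_rot"],o["opening"])
E
```

```text
top [[-0.008, -0.988, 0.155, 0.323], [-1.0, 0.005, -0.024, 0.023], [0.023, -0.155, -0.988, 1.247], [0.0, 0.0, 0.0, 1.0]] [[433.0, 0.0, 314.0], [0.0, 433.0, 196.0], [0.0, 0.0, 1.0]]
filter_box [(0.6, [254.0, 151.0, 89.0, 60.0])]
cover [(0.87, [158.0, 202.0, 63.0, 73.0])]
cover_handle [(0.69, [256.0, 150.0, 87.0, 60.0]), (0.63, [157.0, 200.0, 65.0, 76.0])]
wing_stud [(0.74, [162.0, 201.0, 60.0, 75.0]), (0.55, [369.0, 231.0, 20.0, 26.0])]
knob_stud [(0.6, [427.0, 233.0, 28.0, 23.0])]
stud_stand [(0.67, [405.0, 195.0, 56.0, 74.0]), (0.42, [262.0, 150.0, 83.0, 61.0])]
glass_strip [(0.66, [313.0, 167.0, 14.0, 30.0])]
pot []
tin [(0.88, [383.0, 144.0, 32.0, 30.0])]
tape [(0.71, [206.0, 142.0, 38.0, 38.0])]
scene [[0.646, -0.548, 0.532, -0.026], [-0.763, -0.448, 0.465, -0.449], [-0.016, -0.706, -0.708, 0.791], [0.0, 0.0, 0.0, 1.0]] [[389.0, 0.0, 320.0], [0.0, 389.0, 197.0], [0.0, 0.0, 1.0]]
filter_box [(0.7, [286.0, 156.0, 91.0, 85.0])]
cover [(0.81, [181.0, 166.0, 78.0, 43.0]), (0.47, [283.0, 152.0, 96.0, 90.0])]
cover_handle [(0.93, [177.0, 167.0, 70.0, 42.0]), (0.44, [404.0, 316.0, 32.0, 32.0])]
wing_stud [(0.97, [341.0, 266.0, 27.0, 32.0]), (0.62, [415.0, 275.0, 24.0, 31.0])]
knob_stud [(0.9, [404.0, 313.0, 30.0, 31.0])]
stud_stand [(0.73, [390.0, 271.0, 59.0, 94.0])]
glass_strip [(0.5, [329.0, 192.0, 31.0, 15.0]), (0.3, [179.0, 168.0, 72.0, 41.0]), (0.23, [282.0, 157.0, 93.0, 86.0])]
pot [(0.65, [246.0, 207.0, 47.0, 55.0])]
tin [(0.93, [418.0, 216.0, 32.0, 38.0]), (0.54, [413.0, 274.0, 26.0, 33.0])]
tape [(0.86, [276.0, 148.0, 29.0, 24.0])]
1.1 [0.13808709 0.60957607 0.2483305 ] [[-9.75290662e-01  2.20925608e-01  1.65599563e-06]
 [ 2.20925607e-01  9.75290659e-01  7.87583130e-05]
 [ 1.57846511e-05  7.71780990e-05 -9.99999997e-01]] 0.08563075794918326
```

View pics/top0.png

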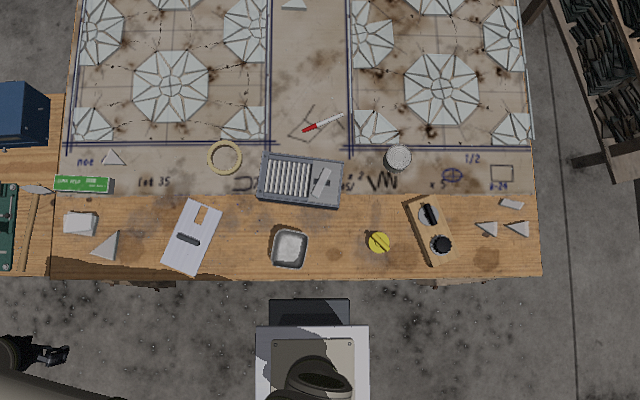

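View pics/scene0.png

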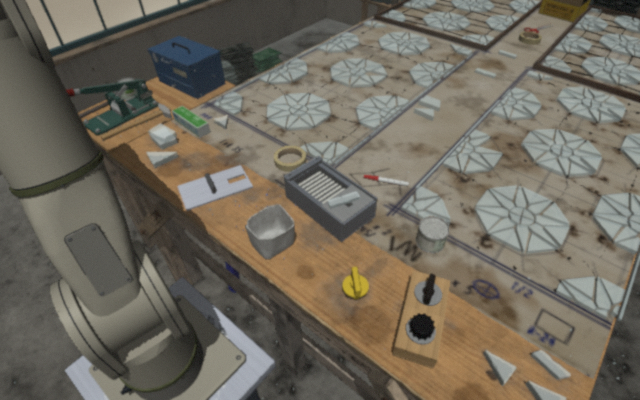

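Run:
```python
import cv2
a=cv2.imread("pics/top0.png")
cv2.imwrite("pics/c1.png",cv2.resize(a[140:280,150:350],None,fx=4,fy=4,interpolation=cv2.INTER_CUBIC))
cv2.imwrite("pics/c2.png",cv2.resize(a[140:280,340:480],None,fx=4,fy=4,interpolation=cv2.INTER_CUBIC))
```

```text
(no output)
```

View pics/c1.png

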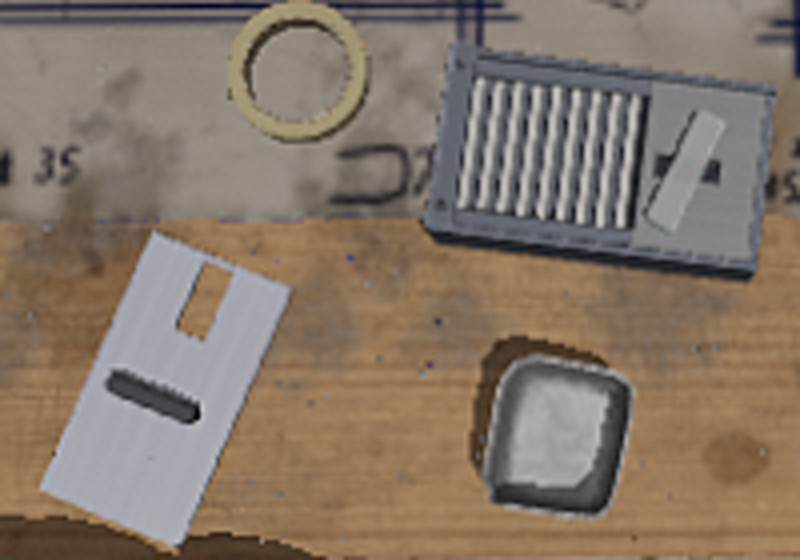

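View pics/c2.png

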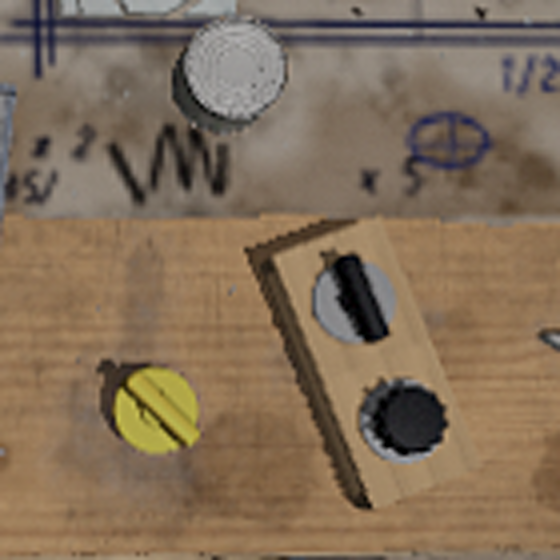

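```bash
cat > m1.py <<'E'
from h import *
from scipy.optimize import least_squares
def fit(name,model,px,off,cam="top",f=4,ini=(.45,0,0)):
    px=np.array(px,float)/f+off; model=np.array(model)/1000
    def W(p): c,s=np.cos(p[2]),np.sin(p[2]); return np.c_[model[:,:2]@np.array([[c,s],[-s,c]])+p[:2],model[:,2]]
    best=min((least_squares(lambda p:(proj(cam,W(p))-px).ravel(),(*at_z(cam,px,.04).mean(0)[:2],a)) for a in np.radians([0,90,180,270])),key=lambda r:r.cost)
    p=best.x; print(name,np.round(p[:2]*1000,1),np.round(np.degrees(p[2]),1),"res px",np.round(best.fun.reshape(-1,2),1).tolist()); return p
E
python3 - <<'E'
from m1 import *
o1=np.array([150,140])-.4; o2=np.array([340,140])-.4
fit("cover",[(-55,-100,6),(55,-100,6),(55,100,6),(-55,100,6)][::1],[(291,290),(153,232),(41,491),(181,548)],o1)
fit("cover2",[(-55,-100,6),(55,-100,6),(55,100,6),(-55,100,6),(-34,10,36),(34,10,36)],[(153,232),(291,290),(181,548),(41,491),(113,377),(197,410)],o1)
fit("box",[(66,115,82),(-66,115,82),(66,-115,75),(-66,-115,75)],[(452,43),(428,222),(775,90),(755,263)],o1)
fit("slot",[(0,-36,66),(0,-82,66)],[(656,164),(720,174)],o1)
fit("glass",[(13,44,13+66),(-13,44,79),(13,-44,79),(-13,-44,79)],[(698,107),(727,120),(643,215),(672,231)],o1)
fit("stand",[(-42,95,45),(42,95,45),(42,-95,45),(-42,-95,45)],[(273,262),(378,218),(480,465),(370,508)],o2)
fit("wing",[(7,32,80),(-7,32,80),(7,-32,80),(-7,-32,80)],[(358,254),(337,260),(388,332),(367,342)],o2)
print("flange",at_z("top",np.array([[354,299]])/4+o2,.05))
print("knob",at_z("top",np.array([[411,418]])/4+o2,.076))
for n,p,z,o in(("pot",[(560,436)],.089,o1),("tin",[(237,68)],.058,o2),("tape",[(299,70)],.025,o1),("yellow",[(157,410)],.03,o2)):
    print(n,at_z("top",np.array(p)/4+o,z).round(3))
E
```

```text
cover [401.4 344.4] 68.0 res px [[0.2, -0.4], [-0.0, 0.1], [-0.2, -0.1], [-0.0, 0.4]]
cover2 [403.5 343.6] 67.0 res px [[35.4, 13.9], [-33.6, -15.2], [-35.3, -15.6], [34.6, 13.9], [20.4, 9.6], [-22.5, -8.1]]
box [556.9  30.9] -7.6 res px [[-0.4, -1.0], [-1.3, 0.9], [1.1, -1.8], [0.7, 1.7]]
slot [557.7  30.3] -9.3 res px [[-0.2, -0.0], [0.2, 0.0]]
glass [546.5 -25.4] 243.1 res px [[8.1, 3.3], [-7.6, -4.1], [7.7, 4.5], [-8.1, -3.7]]
stand [ 413.1 -342. ] 290.0 res px [[-0.7, -1.2], [-0.1, -0.4], [0.2, 0.7], [0.6, 0.8]]
wing [ 455.3 -324.6] -71.8 res px [[-0.6, -1.0], [-0.1, -0.9], [0.1, 1.4], [0.6, 0.5]]
flange [[ 0.45727211 -0.3273657   0.05      ]]
knob [[ 0.37232991 -0.35564312  0.076     ]]
pot [[0.364 0.06  0.089]]
tin [[ 0.622 -0.249  0.058]]
tape [[0.63  0.251 0.025]]
yellow [[ 0.382 -0.189  0.03 ]]
```

Call:
arm_command(commands="20.4 -31.7 0 0 0 -0.7 -0.3; 20.4 -31.7 0 0 0 -0.7 -0.3; 20.4 -31.7 0 0 0 -0.7 -0.3; 20.4 -31.7 0 0 0 -0.7 -0.3; 20.4 -31.7 0 0 0 -0.7 -0.3; 20.4 -31.7 0 0 0 -0.7 -0.3; 20.4 -31.7 0 0 0 -0.7 -0.3; 20.4 -31.7 0 0 0 -0.7 -0.3; 20.4 -31.7 0 0 0 -0.7 -0.3; 20.4 -31.7 0 0 0 -0.7 -0.3; 20.4 -31.7 0 0 0 -0.7 -0.3; 20.4 -31.7 0 0 0 -0.7 -0.3; 20.4 -31.7 0 0 0 -0.7 -0.3; 20.4 -31.7 0 0 0 -0.7 -0.3; 20.4 -31.7 0 0 0 -0.7 -0.3; 20.4 -31.7 0 0 0 -0.7 -0.3; 20.4 -31.7 0 0 0 -0.7 -0.3; 20.4 -31.7 0 0 0 -0.7 -0.3; 20.4 -31.7 0 0 0 -0.7 -0.3; 20.4 -31.7 0 0 0 -0.7 -0.3", force=30)

```text
t: 2.77
eef_pos: [0.5469, -0.0261, 0.2487]
eef_rot: [[-0.893, 0.45, 0.001], [0.45, 0.893, 0.0], [-0.001, 0.001, -1.0]]
force: [0.8, 0.7, 0.9]
opening: 0.0554
grip_force: 0.0
```

Call:
arm_command(commands="0 0 -35 0 0 0 -0.3; 0 0 -35 0 0 0 -0.3; 0 0 -35 0 0 0 -0.3; 0 0 -30 0 0 0 -0.3; 0 0 -20 0 0 0 -0.3; 0 0 -10 0 0 0 -0.3; 0 0 0 0 0 0 0.6; 0 0 0 0 0 0 0.6; 0 0 0 0 0 0 0.6; 0 0 0 0 0 0 0.6; 0 0 0 0 0 0 0.6", force=30)

```text
t: 3.68
eef_pos: [0.5472, -0.0244, 0.0849]
eef_rot: [[-0.893, 0.45, 0.003], [0.45, 0.893, 0.001], [-0.002, 0.002, -1.0]]
force: [-1.2, 0.5, 7.4]
opening: 0.0214
grip_force: 31.2
```

Call:
arm_command(commands="0 0 5 0 0 0 0.6; 0 0 20 0 0 0 0.6; 0 0 30 0 0 0 0.6; 0 0 30 0 0 0 0.6; 0 0 0 0 0 0 0.6")

```text
t: 4.1
eef_pos: [0.5488, -0.0248, 0.1743]
eef_rot: [[-0.893, 0.451, 0.008], [0.451, 0.893, 0.002], [-0.006, 0.005, -1.0]]
force: [1.4, 0.0, -0.1]
opening: 0.0215
grip_force: 30.2
```

Run:
```python
from h import *
o=monitor.get_obs();print(o["eef_pos"],o["opening"],o["grip_force"],o["force"])
a=camera("scene"); cv2.imwrite("pics/s1.png",cv2.resize(a[100:260,240:440],None,fx=4,fy=4,interpolation=cv2.INTER_CUBIC)[:600])
```

```text
[ 0.548763   -0.02480749  0.1743324 ] 0.021538814747199472 30.22177594481036 [ 1.3777579   0.00902965 -0.09310583]
```

View pics/s1.png

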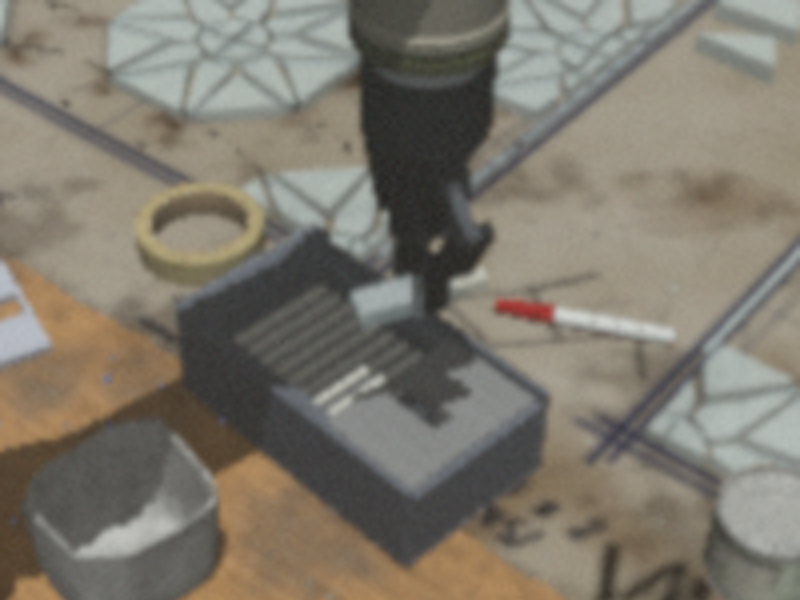

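The strip is in the jaws (around (385,300) in the crop), clear of the box. Now I'll put it down right of the box.

Call:
arm_command(commands="-8 -28 0 0 0 0 0.6; -8 -28 0 0 0 0 0.6; -8 -28 0 0 0 0 0.6; -8 -28 0 0 0 0 0.6; -8 -28 0 0 0 0 0.6; -8 -25 0 0 0 0 0.6; 0 0 -35 0 0 0 0.6; 0 0 -35 0 0 0 0.6; 0 0 -35 0 0 0 0.6; 0 0 -25 0 0 0 0.6; 0 0 -12 0 0 0 0.6; 0 0 -9 0 0 0 0.6; 0 0 -3 0 0 0 0.6; 0 0 0 0 0 0 0.6; 0 0 0 0 0 0 -0.3; 0 0 0 0 0 0 -0.3; 0 0 0 0 0 0 -0.3; 0 0 0 0 0 0 -0.3")

```text
t: 5.65
eef_pos: [0.4985, -0.1895, 0.0148]
eef_rot: [[-0.893, 0.45, 0.001], [0.45, 0.893, -0.0], [-0.001, 0.0, -1.0]]
force: [-0.3, -0.6, 0.1]
opening: 0.0555
grip_force: 0.0
```

Run:
```python
from h import *
print(np.round(monitor.get_obs()["joints"],0))
o1=np.array([150,140])-.4
print(at_z("top",np.array([[109,375],[198,414],[155,388]])/4+o1,.036), proj("top",[[.392,.348,.036]])*4-4*o1)
```

```text
[-15.  26.  36. 112. -20.  48.  96.]
[[0.40935085 0.37741242 0.036     ]
 [0.38203959 0.31393961 0.036     ]
 [0.40020181 0.34466807 0.036     ]] [[149.89201189 399.7798727 ]]
```

Call:
arm_command(commands="0 0 25 0 0 0 -0.3; 0 0 40 0 0 0 -0.3; 0 0 40 0 0 0 -0.3; 0 0 40 0 0 0 -0.3; 0 0 40 0 0 0 -0.3")

```text
t: 6.07
eef_pos: [0.4976, -0.1897, 0.2013]
eef_rot: [[-0.893, 0.451, -0.0], [0.451, 0.893, -0.0], [0.0, -0.0, -1.0]]
force: [2.1, 0.3, 0.3]
opening: 0.0558
grip_force: 0.0
```

Call:
arm_command(commands="-6.5 33.5 0 0 0 -5.33 -0.3; -6.5 33.5 0 0 0 -5.33 -0.3; -6.5 33.5 0 0 0 -5.33 -0.3; -6.5 33.5 0 0 0 -5.33 -0.3; -6.5 33.5 0 0 0 -5.33 -0.3; -6.5 33.5 0 0 0 -5.33 -0.3; -6.5 33.5 0 0 0 -5.33 -0.3; -6.5 33.5 0 0 0 -5.33 -0.3; -6.5 33.5 0 0 0 -5.33 -0.3; -6.5 33.5 0 0 0 -5.33 -0.3; -6.5 33.5 0 0 0 -5.33 -0.3; -6.5 33.5 0 0 0 -5.33 -0.3; -6.5 33.5 0 0 0 -5.33 -0.3; -6.5 33.5 0 0 0 -5.33 -0.3; -6.5 33.5 0 0 0 -5.33 -0.3; -6.5 33.5 0 0 0 -5.33 -0.3")

```text
t: 7.4
eef_pos: [0.3937, 0.3475, 0.1994]
eef_rot: [[0.378, 0.926, 0.0], [0.926, -0.378, 0.0], [0.0, 0.0, -1.0]]
force: [0.2, -1.2, 0.4]
opening: 0.0557
grip_force: 0.0
```

Run:
```python
from h import *
o=monitor.get_obs();print(np.round(o["joints"],0),o["eef_pos"])
b=camera("scene");a=camera("top")
cv2.imwrite("pics/t2raw.png",a);cv2.imwrite("pics/s2raw.png",b)
A=cv2.resize(a[140:220,245:350],None,fx=6,fy=6,interpolation=cv2.INTER_CUBIC)
cv2.imwrite("pics/t2.png",A)
cv2.imwrite("pics/s2.png",cv2.resize(b[145:245,280:385],None,fx=6,fy=6,interpolation=cv2.INTER_CUBIC))
for c in("top","scene"):
  print([(round(d["score"],2),np.round(d["extent"]).tolist()) for d in look_for(c,"glass_strip")[:3]])
```

```text
[-60.   8.  15. 103.  -2.  69. -67.] [0.39371871 0.34752215 0.19943486]
[(0.73, [206.0, 140.0, 36.0, 37.0]), (0.71, [366.0, 190.0, 19.0, 26.0])]
[(0.74, [365.0, 249.0, 38.0, 20.0])]
```

View pics/t2.png

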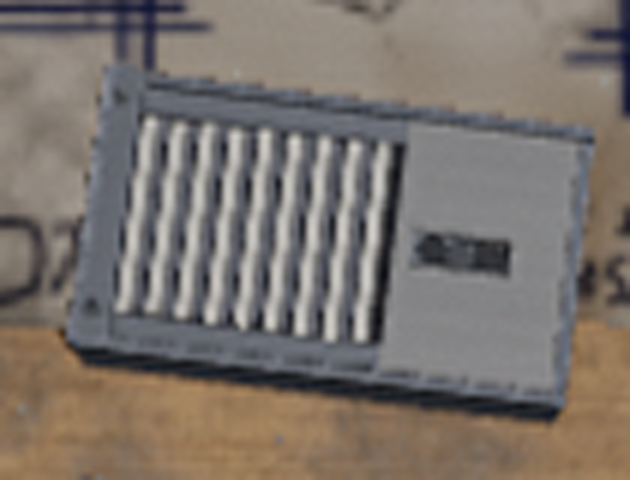

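View pics/s2.png

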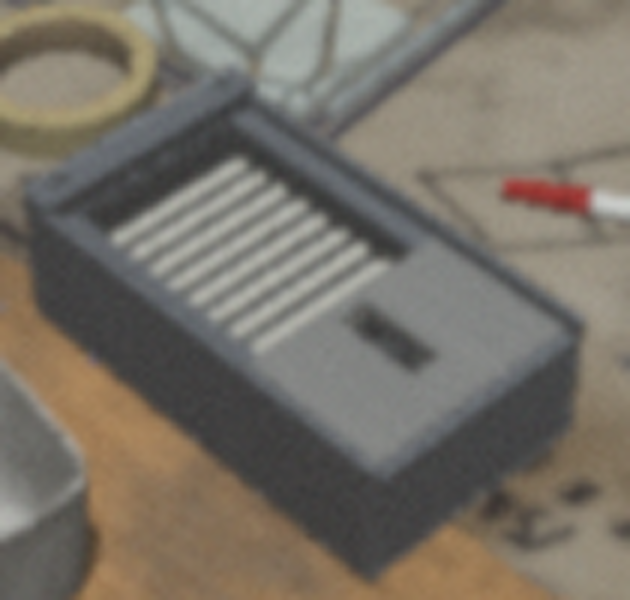

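Run:
```python
from m1 import *
ot=np.array([245,140])-.42; os_=np.array([280,145])-.42
S=[(8.5,-36,66),(8.5,-82,66),(-8.5,-82,66),(-8.5,-36,66)]
Tm=S+[(66,115,82),(-66,115,82),(66,-115,75),(-66,-115,75),(60,-28,66),(-60,-28,66)]
Tp=[(416,227),(512,237),(510,275),(412,265),(108,65),(68,338),(594,130),(562,402),(405,125),(383,370)]
Sm=S+[(-66,-115,75),(-66,-115,0),(66,-115,75),(66,-115,0),(-66,115,82),(66,115,82),(-66,115,0)]
Sp=[(372,303),(437,352),(412,370),(347,320),(375,480),(372,578),(582,325),(577,408),(28,190),(232,72),(38,300)]
fit("top",Tm,Tp,ot,"top",6); fit("topslot",S,Tp[:4],ot,"top",6)
fit("scene",Sm,Sp,os_,"scene",6);fit("sceneslot",S,Sp[:4],os_,"scene",6)
```

```text
top [556.2  31. ] 352.8 res px [[-0.3, 0.3], [0.1, 0.6], [-0.2, 0.2], [-0.4, -0.1], [-0.6, -0.6], [-0.6, 0.7], [0.7, -0.9], [0.9, 0.5], [0.9, -1.0], [-0.6, 0.3]]
topslot [555.7  30.6] 353.9 res px [[-0.2, 0.2], [0.3, 0.2], [0.0, -0.2], [-0.1, -0.2]]
scene [557.6  29.1] -7.3 res px [[-0.6, -0.7], [1.0, 0.2], [0.6, 0.4], [-1.0, -0.4], [-0.0, -1.6], [-0.2, 1.3], [1.6, -2.0], [-0.0, 3.5], [-1.3, -1.0], [0.3, -2.3], [-0.5, 1.8]]
sceneslot [560.2  28.4] -10.1 res px [[-0.2, -0.7], [0.8, 0.6], [0.2, 0.7], [-0.8, -0.6]]
```

Call:
arm_command(commands="0 0 -40 0 0 0 -0.3; 0 0 -40 0 0 0 -0.3; 0 0 -35 0 0 0 -0.3; 0 0 -25 0 0 0 -0.3; 0 0 -17 0 0 0 -0.3; 0 0 -10 0 0 0 -0.3; 0 0 0 0 0 0 0.9; 0 0 0 0 0 0 0.9; 0 0 0 0 0 0 0.9; 0 0 0 0 0 0 0.9; 0 0 0 0 0 0 0.9; 0 0 0 0 0 0 0.9", force=80)

```text
t: 8.6
eef_pos: [0.3949, 0.3467, 0.0341]
eef_rot: [[0.374, 0.927, 0.001], [0.927, -0.374, 0.002], [0.002, 0.001, -1.0]]
force: [-2.1, -1.9, 6.0]
opening: 0.0123
grip_force: 78.8
```

Call:
arm_command(commands="0 0 15 0 0 0 0.9; 0 0 35 0 0 0 0.9; 0 0 40 0 0 0 0.9; 0 0 35 0 0 0 0.9; 11.5 -23.2 0 0 0 -5.37 0.9; 11.5 -23.2 0 0 0 -5.37 0.9; 11.5 -23.2 0 0 0 -5.37 0.9; 11.5 -23.2 0 0 0 -5.37 0.9; 11.5 -23.2 0 0 0 -5.37 0.9; 11.5 -23.2 0 0 0 -5.37 0.9; 11.5 -23.2 0 0 0 -5.37 0.9; 11.5 -23.2 0 0 0 -5.37 0.9; 11.5 -23.2 0 0 0 -5.37 0.9; 11.5 -23.2 0 0 0 -5.37 0.9; 11.5 -23.2 0 0 0 -5.37 0.9; 11.5 -23.2 0 0 0 -5.37 0.9; 11.5 -23.2 0 0 0 -5.37 0.9; 11.5 -23.2 0 0 0 -5.37 0.9")

```text
t: 10.1
eef_pos: [0.5557, 0.0201, 0.1583]
eef_rot: [[0.992, -0.128, 0.001], [-0.128, -0.992, 0.001], [0.001, -0.001, -1.0]]
force: [0.7, -0.8, -4.2]
opening: 0.0122
grip_force: 78.6
```

Call:
arm_command(commands="0 0 0 0 0 0 0.9; 0 0 0 0 0 0 0.9")

```text
t: 10.27
eef_pos: [0.5555, 0.0195, 0.158]
eef_rot: [[0.992, -0.127, 0.001], [-0.127, -0.992, -0.0], [0.001, 0.0, -1.0]]
force: [0.7, 1.3, -3.4]
opening: 0.012
grip_force: 78.6
```

Call:
arm_command(commands="0 0 -20 0 0 0 0.9; 0 0 -18 0 0 0 0.9; 0 0 -9 0 0 0 0.9; 0 0 -5 0 0 0 0.9; 0 0 -3 0 0 0 0.9; 0 0 -2 0 0 0 0.9; 0 0 0 0 0 0 0.9; 0 0 0 0 0 0 0.9")

```text
t: 10.93
eef_pos: [0.5556, 0.0213, 0.101]
eef_rot: [[0.992, -0.124, 0.001], [-0.124, -0.992, 0.0], [0.001, -0.0, -1.0]]
force: [0.9, 0.4, -2.6]
opening: 0.0123
grip_force: 78.6
```

Call:
arm_command(commands="0 0 -1 0 0 0 0.9; 0 0 -1 0 0 0 0.9; 0 0 0 0 0 0 0.9")

```text
t: 11.18
eef_pos: [0.5557, 0.0213, 0.1001]
eef_rot: [[0.992, -0.124, 0.001], [-0.124, -0.992, 0.001], [0.001, -0.001, -1.0]]
force: [-7.0, -0.6, 13.9]
opening: 0.0122
grip_force: 81.0
```

Call:
arm_command(commands="0.6 5 1 0 0 0 0.9; 0.6 5 0 0 0 0 0.9; 0.6 5 0 0 0 0 0.9; 0.6 5 0 0 0 0 0.9; 0.4 3 0 0 0 0 0.9; 0 0 0 0 0 0 0.9")

```text
t: 11.68
eef_pos: [0.559, 0.0444, 0.1001]
eef_rot: [[0.992, -0.124, 0.002], [-0.124, -0.992, -0.001], [0.002, 0.0, -1.0]]
force: [-0.0, -2.4, 4.6]
opening: 0.0124
grip_force: 79.9
```

Call:
arm_command(commands="0.25 2 0 0 0 0 0.9; 0.25 2 0 0 0 0 0.9; 0.12 1 0 0 0 0 0.9; 0 0 0 0 0 0 0.9")

```text
t: 12.02
eef_pos: [0.5596, 0.0487, 0.1001]
eef_rot: [[0.992, -0.125, 0.002], [-0.125, -0.992, -0.001], [0.002, 0.001, -1.0]]
force: [0.3, -4.4, 5.2]
opening: 0.0121
grip_force: 79.9
```

Call:
arm_command(commands="0.12 1 0 0 0 0 0.9; 0.12 1 0 0 0 0 0.9; 0 0 0 0 0 0 0.9; 0.12 1 0 0 0 0 0.9; 0.12 1 0 0 0 0 0.9; 0 0 0 0 0 0 0.9")

```text
t: 12.52
eef_pos: [0.5596, 0.0494, 0.1001]
eef_rot: [[0.992, -0.127, 0.001], [-0.127, -0.992, -0.004], [0.001, 0.004, -1.0]]
force: [-3.0, -14.0, 9.1]
opening: 0.0121
grip_force: 80.4
```

Call:
arm_command(commands="-0.25 -2 0 0 0 0 0.9; 0 0 0 0 0 0 -0.3; 0 0 0 0 0 0 -0.3; 0 0 0 0 0 0 -0.3; 0 0 0 0 0 0 -0.3; 0 0 30 0 0 0 -0.3; 0 0 40 0 0 0 -0.3; 0 0 40 0 0 0 -0.3")

```text
t: 13.18
eef_pos: [0.5581, 0.0514, 0.21]
eef_rot: [[0.992, -0.124, -0.002], [-0.124, -0.992, -0.001], [-0.002, 0.001, -1.0]]
force: [1.5, 0.9, 0.0]
opening: 0.0553
grip_force: 0.0
```

Run:
```python
import cv2,numpy as np
s=cv2.imread("pics/s2raw.png");t=cv2.imread("pics/t2raw.png")
f=lambda a:cv2.resize(a,None,fx=8,fy=8,interpolation=cv2.INTER_CUBIC)
cv2.imwrite("pics/w.png",np.hstack([f(t[190:260,410:460]),f(s[265:335,400:450])]))
```

```text
(no output)
```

View pics/w.png

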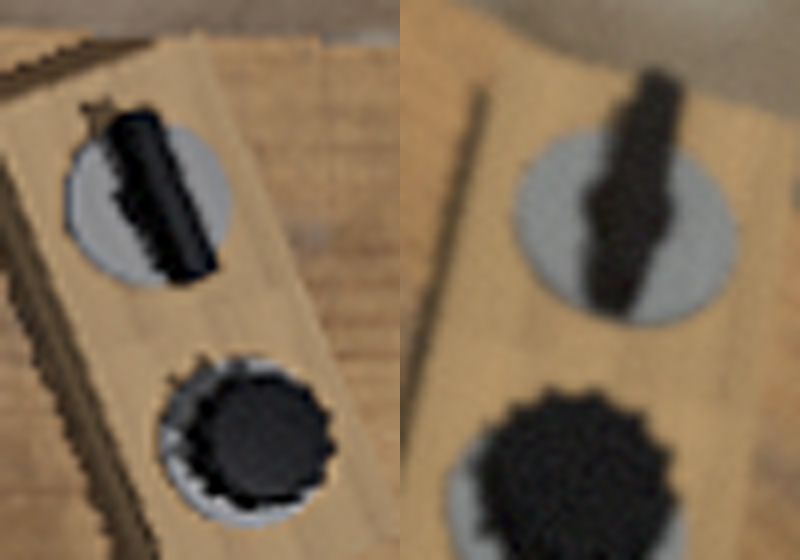

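Run:
```python
from h import *
ot=np.array([410,190])-.44; os_=np.array([400,265])-.44
print("top flange",at_z("top",np.array([[149,204]])/8+ot,.05),"scene flange",at_z("scene",np.array([[226,226]])/8+os_,.049))
print("wing top c",at_z("top",np.array([[167,197]])/8+ot,.08))
e=at_z("top",np.array([[157,110],[218,268]])/8+ot,.08);d=e[0]-e[1];print("edge",np.degrees(np.arctan2(d[1],d[0])),np.hypot(*d[:2]))
e=at_z("scene",np.array([[262,70],[208,312]])/8+os_,[.08,.055]) if 0 else None
# scene prediction for wing yaw 19: top ridge ends
for yaw in (14,18,22):
    u=np.array([np.cos(np.radians(yaw)),np.sin(np.radians(yaw)),0])*.032
    c=np.array([.457,-.326,.08]); print(yaw,((proj("scene",[c+u,c-u])-os_)*8).round())
o=monitor.get_obs();print(np.round(o["joints"]))
```

```text
top flange [[ 0.45526283 -0.32751299  0.05      ]] scene flange [[ 0.45557534 -0.3301704   0.049     ]]
wing top c [[ 0.45430718 -0.32514191  0.08      ]]
edge 18.809942805765697 0.05779092686075477
14 [[268.  59.]
 [203. 248.]]
18 [[260.  57.]
 [211. 251.]]
22 [[251.  54.]
 [220. 254.]]
[ -42.   14.   37.   98.   -9.   71. -100.]
```

Call:
arm_command(commands="-8.57 -31.6 0 0 0 2.18 -0.3; -8.57 -31.6 0 0 0 2.18 -0.3; -8.57 -31.6 0 0 0 2.18 -0.3; -8.57 -31.6 0 0 0 2.18 -0.3; -8.57 -31.6 0 0 0 2.18 -0.3; -8.57 -31.6 0 0 0 2.18 -0.3; -8.57 -31.6 0 0 0 2.18 -0.3; -8.57 -31.6 0 0 0 2.18 -0.3; -8.57 -31.6 0 0 0 2.18 -0.3; -8.57 -31.6 0 0 0 2.18 -0.3; -8.57 -31.6 0 0 0 2.18 -0.3; -8.57 -31.6 0 0 0 2.18 -0.3; 0 0 0 0 0 0 -0.3")

```text
t: 14.27
eef_pos: [0.4527, -0.3343, 0.2098]
eef_rot: [[0.947, 0.321, -0.0], [0.321, -0.947, -0.003], [-0.001, 0.003, -1.0]]
force: [-0.9, -0.3, -0.1]
opening: 0.0558
grip_force: 0.0
```

Run:
```python
from h import *
a=camera("top");cv2.imwrite("pics/c3.png",cv2.resize(a[145:215,245:355],None,fx=7,fy=7,interpolation=cv2.INTER_CUBIC)); cv2.imwrite("pics/s3raw.png",camera("scene"))
```

```text
(no output)
```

View pics/c3.png

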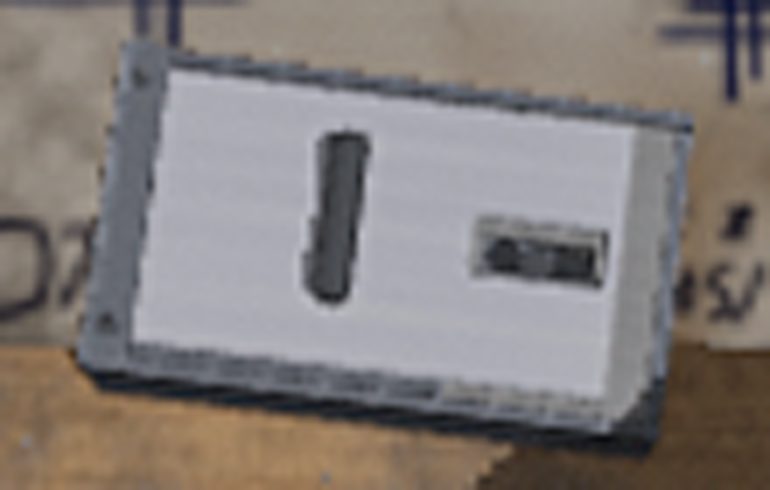

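The cover is home under the lip, and the seat slot shows inside its slot (about (545,255) in the crop). Next, the wing grasp.

Call:
arm_command(commands="2.6 6.8 -30 0 0 0 -0.3; 0 0 -40 0 0 0 -0.3; 0 0 -33 0 0 0 -0.3; 0 0 -20 0 0 0 -0.3; 0 0 -10 0 0 0 -0.3; 0 0 -5 0 0 0 -0.3; 0 0 0 0 0 0 0.9; 0 0 0 0 0 0 0.9; 0 0 0 0 0 0 0.9; 0 0 0 0 0 0 0.9; 0 0 0 0 0 0 0.9; 0 0 0 0 0 0 0.9", force=80)

```text
t: 15.37
eef_pos: [0.4605, -0.3234, 0.0738]
eef_rot: [[0.946, 0.325, 0.005], [0.326, -0.946, -0.004], [0.004, 0.006, -1.0]]
force: [1.5, -5.4, 0.8]
opening: 0.0181
grip_force: 78.3
```

Call:
arm_command(commands="0 0 0 0 0 0 -0.3; 0 0 0 0 0 0 -0.3; 0 0 0 0 0 0 -0.3; 0 0 8 0 0 0 -0.3; -5 -4 0 0 0 0 -0.3; 0 0 0 0 0 0 -0.3; 0 0 0 0 0 0 -0.3")

```text
t: 15.95
eef_pos: [0.4532, -0.3256, 0.0795]
eef_rot: [[0.946, 0.325, 0.0], [0.325, -0.946, -0.0], [0.0, 0.0, -1.0]]
force: [-0.0, 0.1, -0.8]
opening: 0.0556
grip_force: 0.0
```

Call:
arm_command(commands="2 -2 1.5 0 0 0 -0.3; 0 0 0 0 0 0 0.9; 0 0 0 0 0 0 0.9; 0 0 0 0 0 0 0.9; 0 0 0 0 0 0 0.9; 0 0 0 0 0 0 0.9; 0 0 0 0 0 0 0.9", force=80)

```text
t: 16.53
eef_pos: [0.4557, -0.3272, 0.081]
eef_rot: [[0.945, 0.326, 0.0], [0.326, -0.945, -0.0], [0.0, 0.0, -1.0]]
force: [-1.2, 1.5, 3.8]
opening: 0.0117
grip_force: 78.9
```

Run:
```python
from h import *
b=camera("scene")
s=np.hstack([cv2.imread("pics/s2raw.png")[225:325,390:470],b[225:325,390:470]]);cv2.imwrite("pics/g.png",cv2.resize(s,None,fx=5,fy=5,interpolation=cv2.INTER_CUBIC))
```

Call:
arm_command(commands="0 0 20 0 0 0 0.9; 0 0 30 0 0 0 0.9; 0 0 30 0 0 0 0.9; 0 0 20 0 0 0 0.9; 7.82 24.9 0 0 0 5.32 0.9; 7.82 24.9 0 0 0 5.32 0.9; 7.82 24.9 0 0 0 5.32 0.9; 7.82 24.9 0 0 0 5.32 0.9; 7.82 24.9 0 0 0 5.32 0.9; 7.82 24.9 0 0 0 5.32 0.9; 7.82 24.9 0 0 0 5.32 0.9; 7.82 24.9 0 0 0 5.32 0.9; 7.82 24.9 0 0 0 5.32 0.9; 7.82 24.9 0 0 0 5.32 0.9; 7.82 24.9 0 0 0 5.32 0.9; 7.82 24.9 0 0 0 5.32 0.9; 0 0 0 0 0 0 0.9; 0 0 0 0 0 0 0.9")

```text
t: 18.08
eef_pos: [0.5494, -0.0268, 0.1802]
eef_rot: [[0.121, 0.993, -0.001], [0.993, -0.121, -0.0], [-0.0, -0.001, -1.0]]
force: [-0.2, -1.5, -0.9]
opening: 0.0113
grip_force: 94.5
```

Call:
arm_command(commands="0 -1.5 -20 0 0 0 0.9; 0 0 -15 0 0 0 0.9; 0 0 -8 0 0 0 0.9; 0 0 -4 0 0 0 0.9; 0 0 -3 0 0 0 0.9; 0 0 -2 0 0 0 0.9; 0 0 -2 0 0 0 0.9; 0 0 0 0 0 0 0.9")

```text
t: 18.75
eef_pos: [0.5496, -0.03, 0.127]
eef_rot: [[0.124, 0.992, 0.0], [0.992, -0.124, 0.0], [0.0, 0.0, -1.0]]
force: [1.2, 0.2, -0.9]
opening: 0.0115
grip_force: 94.5
```

Call:
arm_command(commands="0 1.5 -1 0 0 0 0.9; 0 0 -1 0 0 0 0.9; 0 0 -1 0 0 0 0.9; 0 0 -1 0 0 0 0.9; 0 0 0 0 0 0 0.9")

```text
t: 19.17
eef_pos: [0.5494, -0.0284, 0.1227]
eef_rot: [[0.124, 0.992, -0.0], [0.992, -0.124, 0.0], [-0.0, -0.0, -1.0]]
force: [-0.7, 0.4, -1.4]
opening: 0.0112
grip_force: 94.5
```

Call:
arm_command(commands="0 0 -2 0 0 0 0.9; 0 0 -2 0 0 0 0.9; 0 0 -2 0 0 0 0.9; 0 0 -2 0 0 0 0.9; 0 0 0 0 0 0 0.9")

```text
t: 19.58
eef_pos: [0.5497, -0.0284, 0.1148]
eef_rot: [[0.124, 0.992, 0.001], [0.992, -0.124, 0.0], [0.0, 0.001, -1.0]]
force: [-0.7, -0.6, 4.3]
opening: 0.0116
grip_force: 95.1
```

Call:
arm_command(commands="0 0 -2 0 0 0 0.9; 0 0 -2 0 0 0 0.9; 0 0 -1.5 0 0 0 0.9; 0 0 -1 0 0 0 0.9; 0 0 -0.5 0 0 0 0.9; 0 0 0 0 0 0 0.9")

```text
t: 20.08
eef_pos: [0.5498, -0.0284, 0.1085]
eef_rot: [[0.124, 0.992, 0.001], [0.992, -0.124, 0.0], [0.0, 0.001, -1.0]]
force: [-2.6, 0.7, 10.3]
opening: 0.0113
grip_force: 96.3
```

Call:
arm_command(commands="0 0 -0.7 0 0 0 0.9; 0 0 0 0 0 0 0.9; 0 0 0 0 0 -3 0.9; 0 0 0 0 0 -6 0.9; 0 0 0 0 0 -6 0.9; 0 0 0 0 0 -6 0.9; 0 0 0 0 0 -6 0.9; 0 0 0 0 0 -6 0.9; 0 0 0 0 0 0 0.9")

```text
t: 20.83
eef_pos: [0.5506, -0.029, 0.1084]
eef_rot: [[0.65, 0.76, 0.003], [0.76, -0.65, -0.0], [0.002, 0.002, -1.0]]
force: [-1.8, -1.6, 14.7]
opening: 0.0112
grip_force: 96.6
```

Call:
arm_command(commands="0 0 0 0 0 -6 0.9; 0 0 0 0 0 -6 0.9; 0 0 0 0 0 -6 0.9; 0 0 0 0 0 -6 0.9; 0 0 0 0 0 -6 0.9; 0 0 0 0 0 -6 0.9; 0 0 0 0 0 -6 0.9; 0 0 0 0 0 -6 0.9; 0 0 0 0 0 -6 0.9; 0 0 0 0 0 -3 0.9; 0 0 0 0 0 0 0.9")

```text
t: 21.75
eef_pos: [0.5506, -0.029, 0.1084]
eef_rot: [[0.992, -0.128, 0.003], [-0.128, -0.992, -0.001], [0.003, 0.0, -1.0]]
force: [-1.1, -0.7, 14.4]
opening: 0.0112
grip_force: 96.7
```

Run:
```python
from h import *
o=monitor.get_obs();print(o["moment"],np.round(o["joints"]))
```

```text
[-0.24919765  0.4584205  -0.1009006 ] [-39.  21.  44. 106. -17.  59. -85.]
```

Call:
arm_command(commands="0 0 2 0 0 0 0.9; 0 0 2 0 0 0 0.9; 0 0 1.5 0 0 0 0.9; 0 0 0 0 0 0 0.9")

```text
t: 22.08
eef_pos: [0.5506, -0.0282, 0.1106]
eef_rot: [[0.992, -0.123, 0.003], [-0.123, -0.992, -0.002], [0.003, 0.002, -1.0]]
force: [19.5, -1.7, -31.5]
opening: 0.0118
grip_force: 97.9
```

Call:
arm_command(commands="0 0 -3 0 0 0 0.9; 0 0 -2.5 0 0 0 0.9; 0 0 0 0 0 0 0.9; 0 0 0 0 0 -3 0.9; 0 0 0 0 0 -3 0.9; 0 0 0 0 0 -3 0.9; 0 0 0 0 0 0 0.9")

```text
t: 22.67
eef_pos: [0.5519, -0.0288, 0.1095]
eef_rot: [[0.96, -0.28, 0.005], [-0.28, -0.96, -0.0], [0.005, -0.001, -1.0]]
force: [0.4, -1.2, 22.7]
opening: 0.0114
grip_force: 106.2
```

Run:
```python
from h import *
o=monitor.get_obs();print(o["moment"],o["force"])
s=np.hstack([camera("scene")[130:230,290:390],camera("top")[130:230,270:370]]);cv2.imwrite("pics/g2.png",cv2.resize(s,None,fx=4,fy=4,interpolation=cv2.INTER_CUBIC))
```

```text
[-0.05798664  0.55870594  0.81536768] [ 0.41978251 -1.1620532  22.74619014]
```

Call:
arm_command(commands="0 0 0.5 0 0 2 0.9; 0 0 0.5 0 0 2 0.9; 0 0 0 0 0 0 0.9")

```text
t: 23.02
eef_pos: [0.5515, -0.028, 0.1099]
eef_rot: [[0.978, -0.208, 0.005], [-0.208, -0.978, 0.001], [0.004, -0.002, -1.0]]
force: [3.0, 1.2, 15.6]
opening: 0.0115
grip_force: 104.7
```

Run:
```python
from h import *
o=monitor.get_obs();print(o["moment"],o["force"],o["eef_pos"],o["eef_rot"])
```

```text
[ 0.45634937 -0.01395527 -0.05405853] [ 3.01312717  1.23958301 15.61480792] [ 0.55153759 -0.02801357  0.10989342] [[ 9.78146534e-01 -2.07867191e-01  4.53742445e-03]
 [-2.07873365e-01 -9.78155305e-01  9.29038229e-04]
 [ 4.24518923e-03 -1.85194521e-03 -9.99989274e-01]]
```

Call:
arm_command(commands="0 0 0 0 0 0 0.2; 0 0 0 0 0 0 0.2; 0 0 0 0 0 0 0.2; 0 0 0 0 0 0 0.2; 0 0 0 0 0 0 -0.3; 0 0 0 0 0 0 -0.3; 0 0 40 0 0 0 -0.3; 0 0 40 0 0 0 -0.3; -20 10 40 0 0 0 -0.3; -30 30 0 0 0 0 -0.3; -30 30 0 0 0 0 -0.3; -30 30 0 0 0 0 -0.3; -30 30 0 0 0 0 -0.3; -30 30 0 0 0 0 -0.3")

```text
t: 24.18
eef_pos: [0.3823, 0.129, 0.2248]
eef_rot: [[0.978, -0.21, 0.001], [-0.21, -0.978, 0.001], [0.001, -0.001, -1.0]]
force: [-0.0, 2.0, 0.1]
opening: 0.0555
grip_force: 0.0
```

Run:
```python
from h import *
t=camera("top");b=camera("scene");cv2.imwrite("pics/t4raw.png",t);cv2.imwrite("pics/s4raw.png",b)
f=lambda a:cv2.resize(a,(400,600),interpolation=cv2.INTER_CUBIC)
cv2.imwrite("pics/fin.png",np.hstack([f(t[150:210,305:345]),f(b[165:225,325:365])]))
```

```text
(no output)
```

View pics/fin.png

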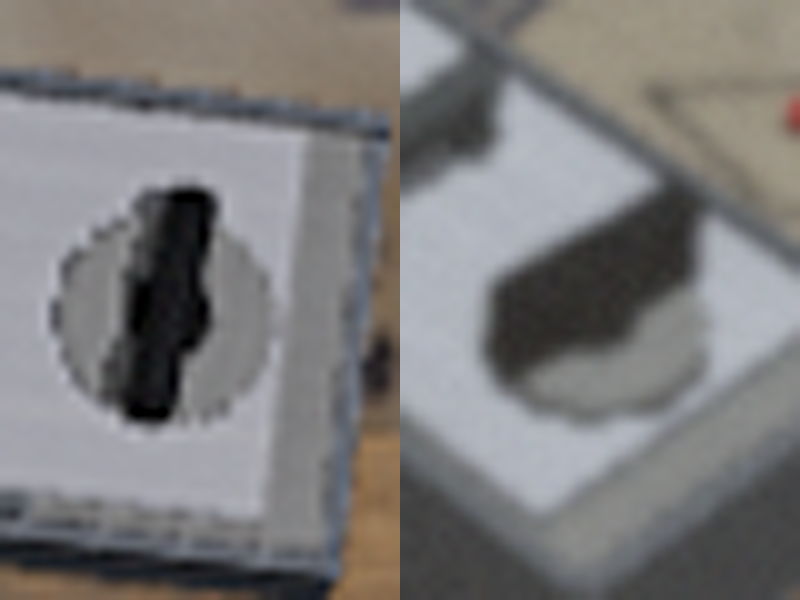

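Call:
arm_command(commands="28 -26 0 0 0 0 1; 28 -26 0 0 0 0 1; 28 -26 0 0 0 0 1; 28 -26 0 0 0 0 1; 28 -26 0 0 0 0 1; 27 -27 0 0 0 0 1; 0 0 -30 0 0 0 1; 0 0 -30 0 0 0 1; 0 0 -22 0 0 0 1; 0 0 -7 0 0 0 1; 0 0 0 0 0 0 1; 0 0 0 0 0 0 1", force=30)

```text
t: 25.28
eef_pos: [0.5514, -0.0293, 0.1364]
eef_rot: [[0.978, -0.21, 0.001], [-0.21, -0.978, -0.0], [0.001, 0.0, -1.0]]
force: [1.0, -0.2, 1.2]
opening: 0.0002
grip_force: 0.0
```

Call:
arm_command(commands="0 0 -1.5 0 0 0 1; 0 0 -1 0 0 0 1; 0 0 0 0 0 0 1")

```text
t: 25.53
eef_pos: [0.5515, -0.0288, 0.1339]
eef_rot: [[0.978, -0.21, 0.002], [-0.21, -0.978, 0.001], [0.001, -0.001, -1.0]]
force: [-0.1, 0.2, -0.6]
opening: 0.0001
grip_force: 0.0
```

Call:
arm_command(commands="0 0 -1 0 0 0 1; 0 0 0 0 0 0 1")

```text
t: 25.7
eef_pos: [0.5511, -0.0288, 0.1323]
eef_rot: [[0.978, -0.21, 0.0], [-0.21, -0.978, 0.0], [0.0, -0.0, -1.0]]
force: [-0.5, -0.4, -0.4]
opening: 0.0001
grip_force: 0.0
```

Call:
arm_command(commands="0 0 -1 0 0 0 1; 0 0 0 0 0 0 1")

```text
t: 25.87
eef_pos: [0.5509, -0.0289, 0.131]
eef_rot: [[0.978, -0.21, -0.0], [-0.21, -0.978, -0.0], [-0.0, 0.0, -1.0]]
force: [0.3, -0.6, 0.5]
opening: -0.0002
grip_force: 0.0
```

Call:
arm_command(commands="0 0 -1 0 0 0 1; 0 0 0 0 0 0 1")

```text
t: 26.03
eef_pos: [0.5509, -0.029, 0.1298]
eef_rot: [[0.978, -0.21, -0.0], [-0.21, -0.978, -0.0], [-0.0, 0.0, -1.0]]
force: [0.1, -0.1, 0.6]
opening: 0.0001
grip_force: 0.0
```

Call:
arm_command(commands="0 0 -1 0 0 0 1; 0 0 0 0 0 0 1")

```text
t: 26.2
eef_pos: [0.5512, -0.029, 0.1291]
eef_rot: [[0.978, -0.21, 0.0], [-0.21, -0.978, -0.0], [0.0, 0.0, -1.0]]
force: [-0.7, -0.6, 3.4]
opening: 0.0001
grip_force: 1.8
```

Call:
arm_command(commands="0 0 -1 0 0 0 1; 0 0 0 0 0 0 1")

```text
t: 26.37
eef_pos: [0.5512, -0.0291, 0.1282]
eef_rot: [[0.978, -0.21, 0.0], [-0.21, -0.978, -0.0], [0.001, -0.0, -1.0]]
force: [-1.3, -1.0, 4.5]
opening: -0.0002
grip_force: 2.2
```

Call:
arm_command(commands="0 0 -1 0 0 0 1; 0 0 0 0 0 0 1")

```text
t: 26.53
eef_pos: [0.5511, -0.029, 0.1271]
eef_rot: [[0.978, -0.21, 0.0], [-0.21, -0.978, -0.0], [0.0, -0.0, -1.0]]
force: [-0.1, 0.0, 5.2]
opening: 0.0001
grip_force: 2.4
```

Call:
arm_command(commands="0 0 5 0 0 0 1; 0 0 25 0 0 0 1; 0 0 40 0 0 0 1; -20 20 30 0 0 0 1; -30 30 0 0 0 0 1; -30 30 0 0 0 0 1; 0 0 0 0 0 0 1; 0 0 0 0 0 0 1; 0 0 0 0 0 0 1; 0 0 0 0 0 0 1")

```text
t: 27.37
eef_pos: [0.4725, 0.049, 0.2269]
eef_rot: [[0.977, -0.212, -0.0], [-0.212, -0.977, -0.001], [0.0, 0.001, -1.0]]
force: [-0.0, 0.3, 0.3]
opening: 0.0001
grip_force: 0.0
```

Run:
```python
from h import *
t=camera("top"); p=cv2.imread("pics/t4raw.png")
d=cv2.absdiff(t,p)[155:205,305:345].max(2); print("change near fastener",(d>40).sum())
print([np.round(x["extent"]).tolist() for x in look_for("top","glass_strip")[:2]],[np.round(x["extent"]).tolist() for x in look_for("top","tin")[:1]])
print(order.close_job())
```

```text
change near fastener 563
[[364.0, 186.0, 19.0, 33.0]] [[383.0, 142.0, 31.0, 31.0]]
the job is handed in; nothing more can be done
None
```

I finished the task and handed it in at about 27 s, but no verdict came back: the strip is on the table, the cover is home, and the winged fastener is turned about 90° and read as locked at 52 mm when I touched its top, a touch that pressed it about 2 mm down. The last image check after I backed off showed changes near the fastener, possibly the arm or its shadow; I did not look into them before handing in.

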